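Pack the craft tin, fit its double lid and raise the outer lid alone

ROBOT

A 6-joint arm with a two-finger parallel gripper is mounted at the origin on the work surface. World frame = base frame: x ahead of the robot, y to its left, z up, the work surface at z = 0. Lengths are in m, angles in rad, forces in N, time in s.
With the tool pointing down it reaches from about 0.375 to 0.75 m from the base axis. Payload 9 kg.
Tool frame: the origin (TCP) lies at the very end of the fingers, on their centre line; the grasp point (between the pads) lies 19 mm behind it (pinch_z is the distance from the TCP to the grasp point, in m); z points along the fingers, y is the line along which they close (so a half turn about z gives the same grasp; the last joint's range is limited). The gripper opens to 85 mm and grips with 20 to 120 N. Pads are 22 mm wide; open, the fingers measure 114 mm over their backs; the gripper's body (76 mm by 85 mm) begins 54 mm behind the grasp point. The pads swing forward as they close: fully open they stand 13 mm farther back than shut.
Start: joints at [-1.568, 0.104, 0.097, 1.564, 0, 1.353], TCP at [0.131, -0.585, 0.231] pointing down, gripper open.
Joint ranges: [-2.99, 2.99], [-0.84, 1.86], [-1.1, 1.16], [-1.84, 2.11], [-1.51, 1.56], [-3.14, 3.14]. Speed limits (rad/s): [2.22, 2.22, 2.57, 3.14, 3.14, 3.14].

INTERFACE

Orientations are given as a 3x3 rotation matrix whose columns are the frame's x, y, z axes.
In Python, from rig import * gives the robot as it stands. The module is installed in compiled form; this text tells all that it offers.
- The arm moves only by the tool play_rows, never from a script. Its argument "motion" is a list of rows, each a list of 7 numbers: the shift along the tool's x, y, z in mm, then the turn, a rotation vector about the tool's x, y, z in rad, then the opening, from 0 (shut) to 1 (fully open). In form: [[x, y, z, wx, wy, wz, jaw], ...]. A call has 1 to 12 rows; each row shifts and turns the commanded pose from where the row before left it, along the tool's axes as they then stand; what a row does not reach is not made up. A row lasts 1/12 s, in which the tool goes at most 41.7 mm and 7.16 degrees, less where a joint would pass 70% of its speed; a pose out of reach is approached as far as the arm can. A call is refused whole if a number of a shift passes 41.7 or a number of a turn 0.125, either way. A call with a gripper value outside its range is refused whole. The fingers move at their own pace and stop on an object; the grip force is fixed at half the most. Time passes only in rows, so rows that do not move let the fingers close. It gives the time, the measured TCP pose, the force, the opening and the grip force at its end, in the units of the state.
- observe(): the state, without advancing time (a new reading comes with each control period).
- camera(name): name is "scene" or "top" or "wrist"; returns a dict with "color" (480x640x3 uint8, red, green, blue), "fx", "fy", "cx", "cy" (pixels), "rvec" (rotation vector, rad) and "tvec" (3), from world to camera coordinates, as OpenCV has them; the wrist camera has in their place "hand_eye" (4x4, takes a point from camera to tool coordinates, whose origin is the TCP and whose axes are the flange's). Camera axes: x right, y down, z forward; pixel columns grow to the right and rows downward; lengths in m; the calibration is good to about 2 mm. A picture is of the moment at which its call begins: read the wrist's pose just before it. There is no depth.
- hand_in(): hands the job in; it is judged then, once.
Trained networks look in the newest picture that a camera, given by its name, has taken for a name from the list of things; names that differ only in an ending like _2 or _b are one class to them, and where a whole thing is asked for, a point or a joint stands for the part that bears it (a point fixed in the world has none). Each returns a list of dicts, best first, with "score" (0 to 1); they miss things now and then, are a little off and sometimes report something else, mostly with a low value. They report only what shows in the picture. A call takes as long as a camera call. They do not tell look-alikes from the thing itself.
- look_for(camera, label): "centre" ([x, y, z] in m, in the coordinates of the camera as it stood for that picture, good to about 4 mm: the middle of the surface that is visible of it).
- cut_out(camera, label): "mask" (480x640 bool, what is visible of it).
The state is a dict: "t": time; "joints": joint angles; "qd": joint speeds; "joint_efforts": joint torques, N m; "tcp_pos": TCP position; "eef_rot": TCP orientation; "wrist_force": force on the tool from outside, world axes, zero at the start; "moment": the same for the moment, N m; "opening": opening from 0.0 (shut) to 1.0 (fully open); "grip_force": force on a finger pad.
Only numpy, scipy, OpenCV 4.12 (cv2) and the standard library are available. Lean on these libraries where they do the work, as an engineer would, in place of code of your own. Each camera call takes 0.05 s, during which the arm holds its last target. There are 200 camera calls.

TASK

Pack the glass jar and the sanding block upright into the two empty bays of the tin, then carry the nested double lid over by the inner lid's bar, set it fully home on the tin and let go of it. Then take the outer lid by its collar and lift it off alone, leaving the inner lid seated and undisturbed, so that I can check the cover's underside: finish still holding the outer lid level, about 10 cm above the tin. Leave the spool in the tin and everything else on the table where it is.

Things in the scene. Friction and masses are not known exactly. Their poses are not given: they have to be found in the camera images.
- tin: Open aluminium tin, fixed, 110 (x) by 156 (y) by 67 mm high, walls and floor 5 mm. Two dividers (4 mm thick, tops 30 mm above the underside) at y = +25 and -25 mm make three bays, each 46 mm wide in y, 100 mm long in x, centred at y = -50, 0, +50 mm. The bay at y = -50 holds the spool; the others are empty. Origin: centre of the underside; z up.
- inner_lid: White plate 112 (x) by 158 (y) mm, 6 to 11 mm above the origin (centre, at the bead's underside); a rounded bead below, 94 by 140 mm, 6 mm deep, drops into the tin's mouth (seated: origin 61 mm above the tin's, axes along the tin's). Upright bar grip 16 (x) by 32 (y) mm, top at 69 mm. 180 g. Starts on the table under the outer lid; lifting the bar carries both.
- outer_lid: Aluminium plate 124 (x) by 170 (y) mm, 6 to 10 mm above the origin (centre, at the lower edge of its 6 mm skirt, 3 mm clear of the inner lid). Open collar 46 (x) by 58 (y) mm outside, top at 32 mm; the inner lid's bar passes freely up through it, 32 mm higher. 200 g. Only rests on the inner lid, origin 5 mm above that one's. Grip: collar's 46 mm.
- jar: Small glass jar with a white lid of the same width, a cylinder 40 mm across and 50 mm high, about 90 g, standing on the mat. Origin: centre of the underside; z up.
- block: Wooden sanding block with a cork sole, 44 (x) by 38 (y) by 48 mm high, about 70 g, standing on the sole. Its 38 mm side fits across a bay, its 44 mm along the bay. Origin: centre of the underside; z up.
- spool: Wooden spool, 40 mm across, 36 mm high, standing in the tin's bay at y = -50 mm; it stays there. Origin: centre of the underside.
- tape: Bystander to leave alone: roll of paper tape lying flat, 84 mm across, 22 mm high. Origin: underside, centre.
- glue: Bystander to leave alone: white bottle, 48 mm across, 130 mm high. Origin: underside, centre.
- brush: Bystander to leave alone: paint brush lying down. Origin: underside near the middle.
- screwdriver: Bystander to leave alone: screwdriver lying down. Origin: underside near the middle.
- cup: Bystander to leave alone: white cup, 72 mm across, 90 mm high. Origin: underside, centre.
- ruler: Bystander to leave alone: steel ruler lying flat, 200 x 30 x 5 mm. Origin: underside, centre.
Mind the look-alikes: they are no part of the job. Leave any green look-alike of the inner_lid alone.

How it is judged:
By the outcome, as a careful person would: the job done as asked, in the order asked, and still so for the second after the job is handed in, while the arm keeps its last pose, push and grip.
It also fails if it takes over 67 s, if anything falls off the work surface, if the arm or the gripper's body presses on something with over 40 N, if the wrist force passes 120 N, or if a joint passes its speed limit or range.

## Working session

There is one attempt and no reset: what is moved stays moved. The work goes in short steps, Python scripts to look and compute and a tool call to move; the robot and the scene stay as the last step left them, time stands still between calls to the robot, and variables do not carry over. Pictures are saved under pics/ and viewed, at most 10 in all, crops included, and the job is handed in when it is done.

Besides the shell and the picture viewer there is one more tool, called after ">>>" as name(argument=value, ...), one argument or row to a line, values as JSON. play_rows: Moves the arm, as the interface text tells. Its arguments: {"type":"object","properties":{"motion":{"type":"array","items":{"type":"array","items":{"type":"number"}}}},"required":["motion"]}

```bash
mkdir -p pics
cat > h.py <<'E'
from rig import *
import numpy as np, cv2
def world(c,p):
    R=cv2.Rodrigues(np.array(c["rvec"],float))[0]; return R.T@(np.array(p)-np.array(c["tvec"]).ravel())
def wristT(s,c):
    T=np.eye(4);T[:3,:3]=s["eef_rot"];T[:3,3]=s["tcp_pos"];return T@np.array(c["hand_eye"])
def ray(c,uv,z,T=None):
    d=np.array([(uv[0]-c["cx"])/c["fx"],(uv[1]-c["cy"])/c["fy"],1.])
    if T is None:
        R=cv2.Rodrigues(np.array(c["rvec"],float))[0].T;o=-R@np.array(c["tvec"]).ravel()
    else: R=T[:3,:3];o=T[:3,3]
    d=R@d;return o+d*(z-o[2])/d[2]
def save(c,n): cv2.imwrite("pics/"+n,c["color"][:,:,::-1])
E
python3 - <<'E'
from h import *
np.set_printoptions(precision=4,suppress=True)
s=observe();print(s["t"],s["tcp_pos"],s["eef_rot"])
for n in("scene","top"):
    c=camera(n);save(c,n+"0.png");print(n,c["fx"],world(c,[0,0,0]))
    for l in "tin inner_lid outer_lid jar block spool tape glue cup brush screwdriver ruler".split():
        for o in look_for(n,l)[:3]:
            if o["score"]>.3: print(n,l,round(o["score"],2),world(c,o["centre"]))
E
```

```text
0.0 [ 0.1314 -0.5851  0.2305] [[ 0.9757  0.219   0.    ]
 [ 0.219  -0.9757  0.0014]
 [ 0.0003 -0.0013 -1.    ]]
scene 455.2153109247738 [1.141  0.1479 0.9011]
scene tin 0.85 [0.4782 0.211  0.0322]
scene inner_lid 0.72 [ 0.51   -0.2218  0.0521]
scene inner_lid 0.67 [ 0.4105 -0.4831  0.0132]
scene outer_lid 0.95 [ 0.525  -0.2147  0.0162]
scene jar 0.56 [ 0.4395 -0.0148  0.0489]
scene jar 0.49 [0.5233 0.4219 0.063 ]
scene block 0.83 [ 0.639  -0.0126  0.0478]
scene block 0.34 [0.4733 0.157  0.0423]
scene spool 0.72 [0.4764 0.1566 0.046 ]
scene spool 0.43 [0.5221 0.4189 0.0604]
scene tape 0.83 [0.758  0.057  0.0224]
scene tape 0.68 [0.7698 0.2256 0.087 ]
scene glue 0.56 [0.7719 0.223  0.086 ]
scene cup 0.91 [0.5239 0.4189 0.0592]
scene brush 0.61 [ 0.7149 -0.1143  0.0157]
scene screwdriver 0.58 [ 0.7298 -0.369   0.0215]
scene ruler 0.81 [ 0.5771 -0.4381 -0.0005]
top 452.1034709604818 [0.4243 0.0031 1.1893]
top tin 0.97 [ 0.4959  0.2119 -0.0004]
top tin 0.53 [0.5248 0.4344 0.0483]
top inner_lid 0.95 [ 0.4064 -0.4798  0.0144]
top inner_lid 0.48 [ 0.4989 -0.2164  0.0134]
top outer_lid 0.79 [ 0.5026 -0.2261  0.0178]
top outer_lid 0.49 [ 0.7212 -0.3774  0.0213]
top jar 0.63 [ 0.4291 -0.0174  0.0539]
top block 0.53 [ 0.6191 -0.0219  0.0512]
top spool 0.68 [0.4688 0.1597 0.0439]
top tape 0.6 [0.7617 0.0552 0.0214]
top glue 0.74 [0.7461 0.2234 0.0827]
top cup 0.87 [0.5242 0.4353 0.0488]
top cup 0.59 [ 0.5743 -0.4448  0.0088]
top brush 0.83 [ 0.7112 -0.1151  0.0211]
top screwdriver 0.55 [ 0.7199 -0.3755  0.0226]
top ruler 0.77 [ 0.5753 -0.4449  0.007 ]
```

View pics/scene0.png

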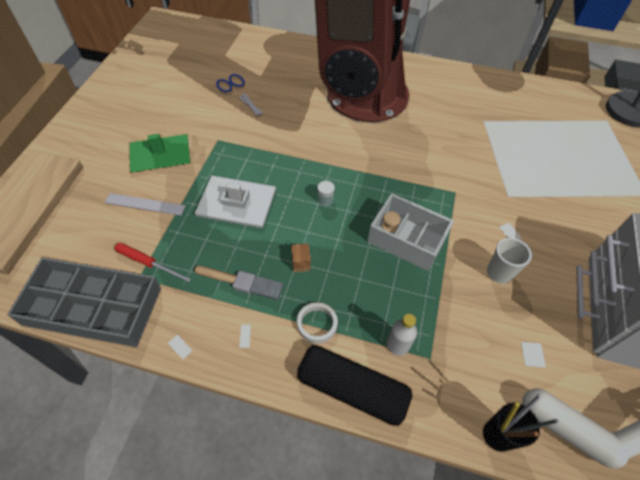

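View pics/top0.png

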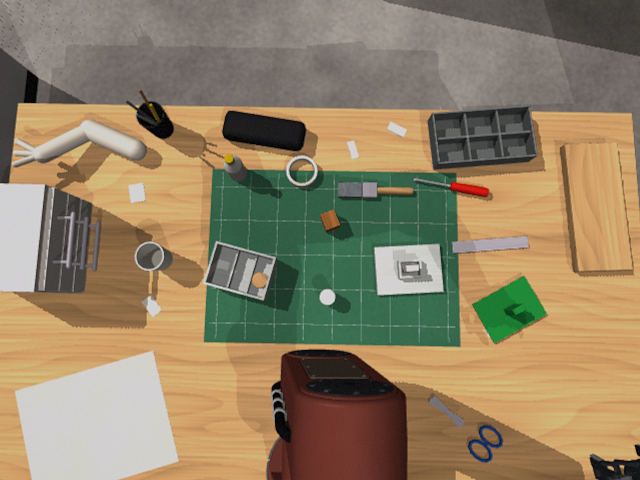

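```bash
cat > fit.py <<'E'
from h import *
from scipy.optimize import minimize
def box(a,b,z0,z1): return np.array([[x*a/2,y*b/2,z] for x in(-1,1) for y in(-1,1) for z in(z0,z1)])
def cyl(r,h): 
    t=np.linspace(0,2*np.pi,32);return np.array([[r*np.cos(a),r*np.sin(a),z] for a in t for z in(0,h)])
M={"tin":[box(.11,.156,0,.067)],"outer_lid":[box(.124,.17,.005,.015),box(.046,.058,.01,.037),box(.016,.032,.03,.069)],
 "jar":[cyl(.02,.05)],"block":[box(.044,.038,0,.048)],"spool":[cyl(.02,.036)+[0,0,.005]]}
def rt(c,T=None):
    if T is None: return np.array(c["rvec"],float),np.array(c["tvec"],float)
    I=np.linalg.inv(T);return cv2.Rodrigues(I[:3,:3])[0],I[:3,3]
def render(parts,p,views):
    out=[]
    for c,m,T in views:
        K=np.array([[c["fx"],0,c["cx"]],[0,c["fy"],c["cy"]],[0,0,1.]]);r,t=rt(c,T)
        im=np.zeros((480*2,640*2),np.uint8)
        Rz=cv2.Rodrigues(np.array([0,0,p[2]]))[0]
        for P in parts:
            q=cv2.projectPoints((P@Rz.T)+[p[0],p[1],0],r,t,K,None)[0]
            cv2.fillConvexPoly(im,cv2.convexHull(np.round((q+.5)*2*16-8).astype(np.int32)),255,shift=4)
        out.append(cv2.GaussianBlur(cv2.resize(im,(640,480),interpolation=cv2.INTER_AREA),(0,0),1.2)/255.)
    return out
def fit(name,views,x0,yaws=np.arange(-1.5,1.5,.3)):
    ms=[cv2.GaussianBlur(m.astype(np.float32),(0,0),1.2) for _,m,_ in views]
    cost=lambda p:sum(np.abs(a-b).sum()/b.sum() for a,b in zip(render(M[name],p,views),ms))
    sx=lambda p:np.array([p+d for d in([0,0,0],[.01,0,0],[0,.01,0],[0,0,.2])])
    best=min((minimize(cost,[*x0,y],method="Nelder-Mead",options=dict(initial_simplex=sx(np.array([*x0,y])),xatol=1e-4,fatol=1e-4,maxiter=120)) for y in yaws),key=lambda r:r.fun)
    return best.x,best.fun/len(views)
E
python3 - <<'E'
from fit import *
np.set_printoptions(precision=4,suppress=True)
X={"tin":(.478,.211),"outer_lid":(.51,-.222),"jar":(.435,-.015),"block":(.63,-.016),"spool":(.47,.158)}
V={n:[] for n in X}
for n in("scene","top"):
    c=camera(n)
    for l in X:
        w=[]
        for o in cut_out(n,l):
            m=o["mask"];
            if m.sum()<20: continue
            vs,us=np.nonzero(m);g=ray(c,(us.mean(),vs.mean()),.03);w.append((np.hypot(*(g[:2]-X[l])),o["score"],m))
        if not w: print("none",n,l);continue
        w=min(w,key=lambda a:a[0]);
        if w[0]<.05: V[l].append((c,w[2],None))
        print(n,l,w[0],w[1])
for l in X:
    y=[0] if l in("jar","spool") else np.arange(-1.5,1.5,.4)
    print(l,fit(l,V[l],X[l],y),[fit(l,[v],X[l],y) for v in V[l]])
E
```

```text
scene tin 0.010732964097422085 0.88
scene outer_lid 0.013376888956973075 0.92
scene jar 0.0053901047430131264 0.79
scene block 0.0021634961528466555 0.7
scene spool 0.0026540764674686753 0.8
top tin 0.01482440455037328 0.92
top outer_lid 0.007866414179145832 0.74
top jar 0.006090103326801838 0.48
top block 0.007063800211248079 0.63
top spool 0.0014740287376784381 0.47
tin (array([ 0.4902,  0.2038, -0.254 ]), np.float64(0.09351416319194009)) [(array([ 0.4899,  0.2047, -0.2487]), np.float64(0.09184183612382424)), (array([ 0.4903,  0.2031, -0.2472]), np.float64(0.08638950062748152))]
outer_lid (array([ 0.5036, -0.2257,  0.0637]), np.float64(0.10428829833662102)) [(array([ 0.5032, -0.2261,  0.0729]), np.float64(0.12173127095763278)), (array([ 0.5037, -0.226 ,  0.0635]), np.float64(0.08384155511591235))]
jar (array([ 0.4289, -0.0159,  0.2752]), np.float64(0.14795055686858785)) [(array([ 0.4228, -0.0132,  0.2142]), np.float64(0.2450464938042569)), (array([ 0.4289, -0.0161,  0.2534]), np.float64(0.0347439201907433))]
block (array([ 0.6256, -0.0196,  0.3629]), np.float64(0.060868137417352)) [(array([ 0.6269, -0.0185,  0.2959]), np.float64(0.03755012785869295)), (array([ 0.6247, -0.0198,  0.3736]), np.float64(0.043590233585659055))]
spool (array([ 0.4683,  0.157 , -0.0178]), np.float64(0.15580580222425802)) [(array([0.4689, 0.1573, 0.1949]), np.float64(0.1680710643614843)), (array([0.4685, 0.1565, 0.0951]), np.float64(0.13354458503118333))]
```

```bash
cat > plan.py <<'E'
from h import *
import sys,json
def plan(way,jaw,step=36,smooth=True):
    """way: list of (x,y,z,ang); ang = world angle of tool y (mod pi, nearest)"""
    s=observe();p=np.array(s["tcp_pos"]);R=np.array(s["eef_rot"]);a=np.arctan2(R[1,1],R[0,1]);rows=[]
    for x,y,z,g in way:
        g=a+(g-a+np.pi/2)%np.pi-np.pi/2
        d=np.array([x,y,z])-p;n=int(max(np.ceil(np.linalg.norm(d)*1000/step),np.ceil(abs(g-a)/.118),1))
        q=np.array([x,y,z]);a0=a;p0=p.copy()
        for i in range(n):
            t=p0+(q-p0)*(i+1)/n;ta=a0+(g-a0)*(i+1)/n
            e=(t-p)*1000;r=[round(float(v),1) for v in(-np.sin(a)*e[0]+np.cos(a)*e[1],np.cos(a)*e[0]+np.sin(a)*e[1],-e[2])]
            w=round(float(a-ta),3)
            rows.append([*r,0,0,w,jaw])
            p=p+np.array([-np.sin(a)*r[0]+np.cos(a)*r[1],np.cos(a)*r[0]+np.sin(a)*r[1],-r[2]])/1000;a-=w
    for k in range(0,len(rows),12): print(json.dumps(rows[k:k+12]))
    print(len(rows),"rows; t",s["t"],"tcp",np.round(s["tcp_pos"],4),"tilt",np.round(R[:2,2],4),"q",np.round(s["joints"],2))
E
python3 - <<'E'
from plan import *
plan([(.37,-.35,.24,-.8),(.43,-.016,.2,-.25)],1)
c=camera("wrist");print(np.round(c["hand_eye"],3),c["fx"])
E
```

```text
[[28.4, -17.7, -0.9, 0, 0, -0.055, 1], [29.4, -16.2, -0.8, 0, 0, -0.055, 1], [30.2, -14.5, -0.9, 0, 0, -0.055, 1], [31.0, -12.9, -0.9, 0, 0, -0.055, 1], [31.6, -11.1, -0.8, 0, 0, -0.055, 1], [32.2, -9.3, -0.9, 0, 0, -0.055, 1], [32.6, -7.6, -0.9, 0, 0, -0.055, 1], [33.1, -5.8, -0.8, 0, 0, -0.055, 1], [33.3, -3.9, -0.9, 0, 0, -0.055, 1], [33.4, -2.1, -0.9, 0, 0, -0.055, 1], [27.6, -19.8, 4.0, 0, 0, -0.055, 1], [28.6, -18.2, 4.0, 0, 0, -0.055, 1]]
[[29.6, -16.7, 4.0, 0, 0, -0.055, 1], [30.4, -14.9, 4.0, 0, 0, -0.055, 1], [31.3, -13.3, 4.0, 0, 0, -0.055, 1], [31.9, -11.6, 4.0, 0, 0, -0.055, 1], [32.5, -9.8, 4.0, 0, 0, -0.055, 1], [32.9, -7.9, 4.0, 0, 0, -0.055, 1], [33.4, -6.2, 4.0, 0, 0, -0.055, 1], [33.7, -4.3, 4.0, 0, 0, -0.055, 1]]
20 rows; t 1.9 tcp [ 0.1314 -0.5855  0.2313] tilt [-0.     -0.0001] q [-1.57  0.1   0.1   1.56 -0.    1.35]
[[-0.    -0.958 -0.288  0.073]
 [ 1.    -0.     0.    -0.001]
 [-0.    -0.288  0.958 -0.142]
 [ 0.     0.     0.     1.   ]] 336.24524671603024
```

>>> play_rows(
  motion=[
    [28.4, -17.7, -0.9, 0, 0, -0.055, 1],
    [29.4, -16.2, -0.8, 0, 0, -0.055, 1],
    [30.2, -14.5, -0.9, 0, 0, -0.055, 1],
    [31.0, -12.9, -0.9, 0, 0, -0.055, 1],
    [31.6, -11.1, -0.8, 0, 0, -0.055, 1],
    [32.2, -9.3, -0.9, 0, 0, -0.055, 1],
    [32.6, -7.6, -0.9, 0, 0, -0.055, 1],
    [33.1, -5.8, -0.8, 0, 0, -0.055, 1],
    [33.3, -3.9, -0.9, 0, 0, -0.055, 1],
    [33.4, -2.1, -0.9, 0, 0, -0.055, 1],
    [27.6, -19.8, 4.0, 0, 0, -0.055, 1],
    [28.6, -18.2, 4.0, 0, 0, -0.055, 1],
  ],
)

```text
t: 2.95
tcp_pos: [0.3828, -0.2819, 0.2319]
eef_rot: [[0.634, 0.773, 0.0], [0.773, -0.634, -0.0], [-0.0, 0.0, -1.0]]
wrist_force: [0.7, 0.8, 0.4]
opening: 0.997
grip_force: 0.0
```

>>> play_rows(
  motion=[
    [29.6, -16.7, 4.0, 0, 0, -0.055, 1],
    [30.4, -14.9, 4.0, 0, 0, -0.055, 1],
    [31.3, -13.3, 4.0, 0, 0, -0.055, 1],
    [31.9, -11.6, 4.0, 0, 0, -0.055, 1],
    [32.5, -9.8, 4.0, 0, 0, -0.055, 1],
    [32.9, -7.9, 4.0, 0, 0, -0.055, 1],
    [33.4, -6.2, 4.0, 0, 0, -0.055, 1],
    [33.7, -4.3, 4.0, 0, 0, -0.055, 1],
    [0, 0, 0, 0, 0, 0, 1],
  ],
)

```text
t: 3.7
tcp_pos: [0.43, -0.0111, 0.1995]
eef_rot: [[0.239, 0.971, -0.0], [0.971, -0.239, 0.002], [0.002, -0.001, -1.0]]
wrist_force: [0.1, -0.8, -0.2]
opening: 0.998
grip_force: 0.0
```

```bash
cat > wl.py <<'E'
from fit import *
def wl(names,png=None):
    s=observe();c=camera("wrist");T=wristT(s,c)
    if png: save(c,png)
    for l,x0,y in names:
        for o in cut_out("wrist",l):
            m=o["mask"]
            if m.sum()<100: continue
            vs,us=np.nonzero(m);g=ray(c,(us.mean(),vs.mean()),.03,T)
            if np.hypot(*(g[:2]-x0))>.06: continue
            b=bool(m[0].any()or m[-1].any()or m[:,0].any()or m[:,-1].any())
            f=fit(l,[(c,m,T)],x0,y);print(l,round(o["score"],2),"border",b,np.round(f[0],4),round(f[1],3));break
E
python3 - <<'E'
from wl import *
from plan import plan
wl([("jar",(.43,-.016),[0])],"w1.png")
plan([(.43,-.016,.08,-.25),(.43,-.016,.012,-.25)],1)
E
```

```text
jar 0.6 border False [ 0.4303 -0.0137  0.1692] 0.076
[[-0.3, 0.1, 30.0, 0, 0, 0.001, 1], [-0.2, 0.0, 30.0, 0, 0, 0.0, 1], [-0.3, 0.1, 30.0, 0, 0, 0.001, 1], [-0.3, 0.1, 30.0, 0, 0, 0.001, 1], [0.0, -0.0, 34.0, 0, 0, -0.0, 1], [0.0, -0.0, 34.0, 0, 0, -0.0, 1]]
6 rows; t 3.8 tcp [ 0.43   -0.0149  0.2   ] tilt [ 0.     -0.0003] q [-0.34 -0.43 -0.44  1.56 -0.    1.48]
```

View pics/w1.png

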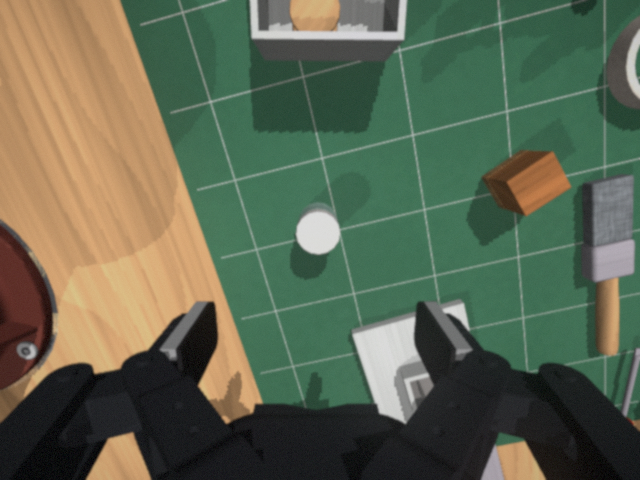

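>>> play_rows(
  motion=[
    [-0.3, 0.1, 36, 0, 0, 0, 1],
    [-0.2, 0, 36, 0, 0, 0, 1],
    [0, 0, 36, 0, 0, 0, 1],
    [0, 0, 36, 0, 0, 0, 1],
    [0, 0, 30, 0, 0, 0, 1],
    [0, 0, 14, 0, 0, 0, 1],
    [0, 0, 0, 0, 0, 0, 0.6],
    [0, 0, 0, 0, 0, 0, 0],
    [0, 0, 0, 0, 0, 0, 0],
    [0, 0, 0, 0, 0, 0, 0],
    [0, 0, 0, 0, 0, 0, 0],
    [0, 0, 0, 0, 0, 0, 0],
  ],
)

```text
t: 4.8
tcp_pos: [0.4316, -0.0174, 0.0141]
eef_rot: [[0.248, 0.969, 0.003], [0.969, -0.248, -0.002], [-0.001, 0.004, -1.0]]
wrist_force: [-1.1, -1.2, 7.5]
opening: 0.454
grip_force: 60.5
```

Run:
```python
from plan import *
s=observe();print(s["opening"],s["grip_force"],s["wrist_force"])
plan([(.435,.0,.11,-.25),(.5026,.2523,.14,-.25)],0,step=34)
```

```text
0.45437668624073924 60.45334730297327 [-1.12741078 -1.18088875  7.49769261]
[[5.9, -0.3, -32.0, 0, 0, -0.0, 0], [5.9, -0.4, -31.9, 0, 0, -0.0, 0], [5.9, -0.3, -32.0, 0, 0, -0.0, 0], [32.7, 0.4, -3.7, 0, 0, -0.0, 0], [32.6, 0.3, -3.8, 0, 0, -0.0, 0], [32.7, 0.4, -3.7, 0, 0, -0.0, 0], [32.6, 0.4, -3.8, 0, 0, -0.0, 0], [32.7, 0.4, -3.7, 0, 0, -0.0, 0], [32.6, 0.3, -3.8, 0, 0, -0.0, 0], [32.7, 0.4, -3.7, 0, 0, -0.0, 0], [32.6, 0.4, -3.8, 0, 0, -0.0, 0]]
11 rows; t 4.8 tcp [ 0.4316 -0.0174  0.0141] tilt [ 0.0032 -0.0018] q [-0.34 -0.36 -0.73  1.2  -0.    1.48]
```

>>> play_rows(
  motion=[
    [6, -0.3, -32, 0, 0, 0, 0],
    [6, -0.4, -32, 0, 0, 0, 0],
    [6, -0.3, -32, 0, 0, 0, 0],
    [32, 0.4, -10, 0, 0, 0, 0],
    [32, 0.4, -10, 0, 0, 0, 0],
    [32, 0.4, -10, 0, 0, 0, 0],
    [8, 0.4, -5, 0, 0, 0, 0],
    [0, 0, 0, 0, 0, 0, 0],
    [0, 0, 0, 0, 0, 0, 0],
  ],
)

```text
t: 5.55
tcp_pos: [0.461, 0.1015, 0.1435]
eef_rot: [[0.246, 0.969, 0.001], [0.969, -0.246, -0.001], [-0.0, 0.001, -1.0]]
wrist_force: [-0.0, -0.2, -1.2]
opening: 0.452
grip_force: 60.5
```

Run:
```python
from wl import *
from plan import plan
s=observe();print(s["tcp_pos"],s["wrist_force"],s["qd"])
wl([("tin",(.49,.204),[-.25])],"w2.png")
o=look_for("wrist","jar")[:2];c=camera("wrist")
for a in o: print(a["score"],np.array(c["hand_eye"])@[*a["centre"],1])
plan([(.5026,.2523,.14,-.25)],0,step=34)
```

```text
[0.46095035 0.10148    0.14345404] [-0.01677808 -0.24119034 -1.20760596] [-0.03078114 -0.00601309 -0.03193258 -0.00420265 -0.00153006 -0.00560617]
tin 0.62 border True [ 0.4921  0.2048 -0.247 ] 0.07
0.88 [ 1.11871463e-02  3.80636278e-04 -3.58364113e-02  1.00000000e+00]
[[31.5, 0.6, 0.5, 0, 0, -0.0, 0], [31.5, 0.6, 0.5, 0, 0, -0.001, 0], [31.5, 0.7, 0.5, 0, 0, 0.0, 0], [31.5, 0.6, 0.5, 0, 0, -0.0, 0], [31.5, 0.7, 0.5, 0, 0, -0.001, 0]]
5 rows; t 5.75 tcp [0.4604 0.1005 0.1425] tilt [-0.0007 -0.0002] q [-0.06 -0.29 -0.44  1.43 -0.    1.76]
```

View pics/w2.png

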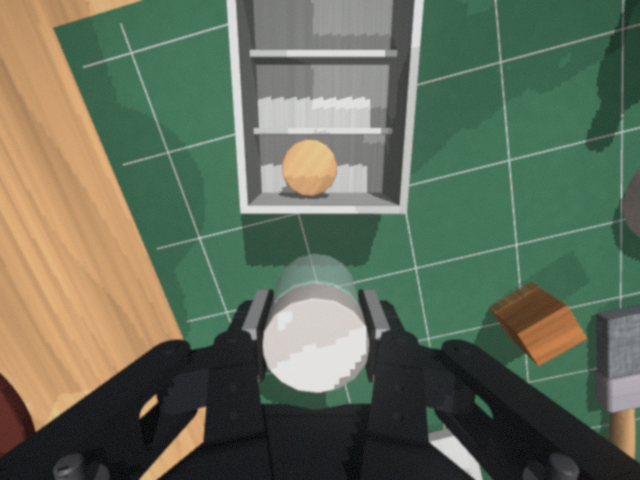

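Run:
```python
from h import *
np.set_printoptions(precision=4,suppress=True)
s=observe();c=camera("wrist");T=wristT(s,c)
T[:3,3]+=np.array([.461,.1015,.1435])-s["tcp_pos"] # pose at picture w2
a=-.25;X=np.array([np.cos(a),np.sin(a)]);Y=np.array([-np.sin(a),np.cos(a)])
for uv,z in(((243,213.5),.067),((408,212.5),.067),((254,130),.03),((390,130),.03),((251,53),.03),((395,52),.03),((230,5),.067),((420,5),.067)):
    g=ray(c,uv,z,T)[:2];print(uv,g,"rel tin(.491,.204)",(g-[.491,.204])@X,(g-[.491,.204])@Y)
img=cv2.imread("pics/w2.png")
for v in (30,100,170): print(v,img[v,225:256,1],img[v,395:425,1])
print(img[200:220,320,1],img[120:140,350,1],img[44:62,320,1])
```

```text
(243, 213.5) [0.4215 0.1421] rel tin(.491,.204) -0.052034108946516555 -0.07712554908553618
(408, 212.5) [0.5271 0.1157] rel tin(.491,.204) 0.056776828238488224 -0.07660250442231828
(254, 130) [0.4383 0.193 ] rel tin(.491,.204) -0.04838455962710581 -0.023672208492162207
(390, 130) [0.533  0.1687] rel tin(.491,.204) 0.049435806916921815 -0.023824823573331832
(251, 53) [0.4511 0.2407] rel tin(.491,.204) -0.04772959478674603 0.02573802274382047
(395, 52) [0.5456 0.2171] rel tin(.491,.204) 0.04969834741794152 0.02617290501860692
(230, 5) [0.4511 0.2568] rel tin(.491,.204) -0.051739449658390106 0.04125996143127788
(420, 5) [0.5538 0.2304] rel tin(.491,.204) 0.054317153004532236 0.04106666597368911
30 [119 118 137 172 207 220 221 220 222 221 219 204 164 117  94  90  91  91
  90  91  89  89  90  89  82  77  76  75  80  95 115] [ 80  79  80  83  78  81  75  78  78  81  80  79  78  79  79  86 111 157
 202 219 220 220 221 220 219 201 159 121 106  97]
100 [122 123 124 125 123 121 127 150 190 210 221 220 221 222 220 207 168 123
  96  93  94  92  94  95  90  94  93  94  95  94  96] [ 83  78  75  69  68  66  68  66  68  64  72 102 149 185 197 197 197 198
 198 188 165 130 109 104 105 106 102 102 102 101]
170 [121 118 121 119 120 120 116 121 120 119 120 134 170 205 220 222 223 221
 222 210 172 121  96  95  91  95  92  96  93  93  92] [ 65  67  67  69  68  72 106 153 186 195 195 199 197 194 180 142 112 103
 106 104 105 108 111 112 112 116 116 115 117 113]
[149 151 152 149 151 175 202 220 222 222 220 220 201 158 107  86  84  78
  80  80] [202 202 203 203 201 201 203 209 217 222 222 220 214 189 147 126 127 125
 127 129] [129 132 130 130 133 160 201 217 221 222 222 210 169 121  89  81  81  81]
```

>>> play_rows(
  motion=[
    [31.3, 0.4, 2, 0, 0, 0, 0],
    [31.3, 0.4, 2, 0, 0, 0, 0],
    [31.3, 0.4, 2, 0, 0, 0, 0],
    [31.3, 0.4, 2, 0, 0, 0, 0],
    [31.3, 0.4, 4, 0, 0, 0, 0],
    [0, 0, 20, 0, 0, 0, 0],
    [0, 0, 15, 0, 0, 0, 0],
    [0, 0, 0, 0, 0, 0, 0],
    [0, 0, 0, 0, 0, 0, 0],
  ],
)

```text
t: 6.55
tcp_pos: [0.5007, 0.2519, 0.0952]
eef_rot: [[0.248, 0.969, -0.002], [0.969, -0.248, -0.001], [-0.001, -0.002, -1.0]]
wrist_force: [-0.6, -0.3, -0.8]
opening: 0.454
grip_force: 60.6
```

Run:
```python
from plan import *
plan([(.5041,.2517,.020,-.248)],0,step=25)
```

```text
[[0.2, 0.8, 18.8, 0, 0, -0.001, 0], [0.1, 0.9, 18.8, 0, 0, -0.0, 0], [0.2, 0.8, 18.8, 0, 0, -0.001, 0], [0.1, 0.9, 18.8, 0, 0, -0.001, 0]]
4 rows; t 6.55 tcp [0.5007 0.2519 0.0952] tilt [-0.0021 -0.0007] q [ 0.23  0.01 -0.25  1.32 -0.    2.05]
```

>>> play_rows(
  motion=[
    [0.5, 3, 10, 0, 0, 0, 0],
    [0, 0, 16, 0, 0, 0, 0],
    [0, 0, 16, 0, 0, 0, 0],
    [0, 0, 14, 0, 0, 0, 0],
    [0, 0, 10, 0, 0, 0, 0],
    [0, 0, 6, 0, 0, 0, 0],
    [0, 0, 3, 0, 0, 0, 0],
    [0, 0, 0, 0, 0, 0, 0],
    [0, 0, 0, 0, 0, 0, 0],
  ],
)

```text
t: 7.3
tcp_pos: [0.5049, 0.2524, 0.0217]
eef_rot: [[0.247, 0.969, 0.001], [0.969, -0.247, 0.0], [0.0, 0.001, -1.0]]
wrist_force: [0.4, -1.5, -0.7]
opening: 0.455
grip_force: 60.6
```

>>> play_rows(
  motion=[
    [0, 0, 2, 0, 0, 0, 0],
    [0, 0, 0, 0, 0, 0, 0],
    [0, 0, 0, 0, 0, 0, 0.62],
    [0, 0, 0, 0, 0, 0, 0.62],
    [0, 0, 0, 0, 0, 0, 0.62],
    [0, 0, -15, 0, 0, 0, 0.62],
    [0, 0, -30, 0, 0, 0, 0.62],
    [0, 0, -36, 0, 0, 0, 0.62],
    [0, 0, -36, 0, 0, 0, 1],
    [0, 0, -36, 0, 0, 0, 1],
    [0, 0, 0, 0, 0, 0, 1],
  ],
)

```text
t: 8.22
tcp_pos: [0.5078, 0.2533, 0.1805]
eef_rot: [[0.247, 0.969, 0.011], [0.969, -0.247, 0.002], [0.005, 0.01, -1.0]]
wrist_force: [0.5, 0.2, 0.7]
opening: 0.996
grip_force: 0.0
```

Run:
```python
from plan import *
plan([(.61,-.04,.20,.33)],1,step=36)
```

```text
[[-28.8, 19.1, -2.2, 0, 0, -0.064, 1], [-29.9, 17.1, -2.1, 0, 0, -0.065, 1], [-31.0, 15.3, -2.2, 0, 0, -0.064, 1], [-31.9, 13.1, -2.2, 0, 0, -0.065, 1], [-32.6, 11.1, -2.1, 0, 0, -0.064, 1], [-33.4, 9.0, -2.2, 0, 0, -0.065, 1], [-33.8, 6.8, -2.2, 0, 0, -0.064, 1], [-34.2, 4.6, -2.1, 0, 0, -0.064, 1], [-34.4, 2.5, -2.2, 0, 0, -0.065, 1]]
9 rows; t 8.2167 tcp [0.5078 0.2533 0.1805] tilt [0.0109 0.0024] q [ 0.23 -0.01 -0.12  1.46 -0.    2.05]
```

>>> play_rows(
  motion=[
    [-28.8, 19.1, -2.2, 0, 0, -0.064, 1],
    [-29.9, 17.1, -2.1, 0, 0, -0.065, 1],
    [-31.0, 15.3, -2.2, 0, 0, -0.064, 1],
    [-31.9, 13.1, -2.2, 0, 0, -0.065, 1],
    [-32.6, 11.1, -2.1, 0, 0, -0.064, 1],
    [-33.4, 9.0, -2.2, 0, 0, -0.065, 1],
    [-33.8, 6.8, -2.2, 0, 0, -0.064, 1],
    [-34.2, 4.6, -2.1, 0, 0, -0.064, 1],
    [-34.4, 2.5, -2.2, 0, 0, -0.065, 1],
    [0, 0, 0, 0, 0, 0, 1],
    [0, 0, 0, 0, 0, 0, 1],
  ],
)

```text
t: 9.13
tcp_pos: [0.607, -0.0426, 0.1914]
eef_rot: [[-0.321, 0.947, 0.0], [0.947, 0.321, -0.0], [-0.0, 0.0, -1.0]]
wrist_force: [-0.2, 1.4, 0.0]
opening: 1.002
grip_force: 0.0
```

Run:
```python
from wl import *
from plan import plan
wl([("block",(.626,-.019),[-1.3,-.3,.3,.8])],"w3.png")
plan([(.626,-.019,.012,.34)],1,step=36)
```

```text
block 0.64 border False [ 0.6265 -0.018   0.3735] 0.026
[[2.3, 4.2, 29.9, 0, 0, -0.002, 1], [2.3, 4.3, 29.9, 0, 0, -0.002, 1], [2.3, 4.2, 29.9, 0, 0, -0.001, 1], [2.3, 4.2, 29.9, 0, 0, -0.002, 1], [2.3, 4.3, 29.9, 0, 0, -0.002, 1], [2.3, 4.2, 29.9, 0, 0, -0.002, 1]]
6 rows; t 9.2333 tcp [ 0.6065 -0.0404  0.1914] tilt [-0.0002  0.0003] q [-0.28  0.12  0.05  1.49  0.    0.96]
```

View pics/w3.png

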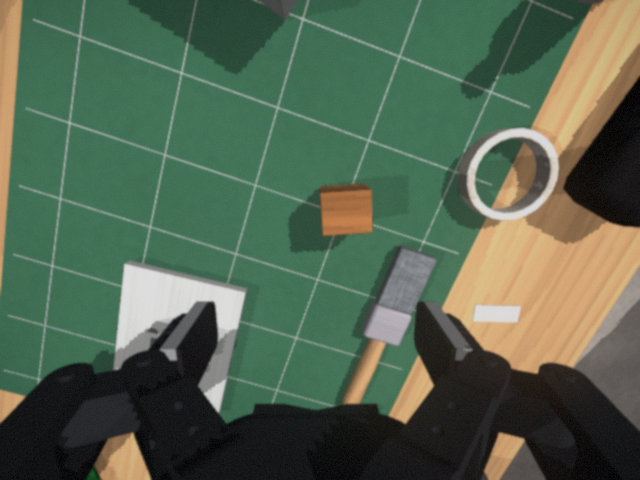

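>>> play_rows(
  motion=[
    [2.3, 4.4, 32, 0, 0, -0.012, 1],
    [2.3, 4.4, 32, 0, 0, -0.012, 1],
    [2.3, 4.4, 32, 0, 0, -0.012, 1],
    [2.3, 4.4, 32, 0, 0, -0.012, 1],
    [2.3, 4.4, 29, 0, 0, -0.004, 1],
    [2.3, 4.4, 22, 0, 0, 0, 1],
    [0, 0, 0, 0, 0, 0, 0.6],
    [0, 0, 0, 0, 0, 0, 0],
    [0, 0, 0, 0, 0, 0, 0],
    [0, 0, 0, 0, 0, 0, 0],
    [0, 0, 0, 0, 0, 0, 0],
    [0, 0, 0, 0, 0, 0, 0],
  ],
)

```text
t: 10.23
tcp_pos: [0.6281, -0.019, 0.0152]
eef_rot: [[-0.373, 0.928, 0.004], [0.928, 0.373, -0.001], [-0.002, 0.003, -1.0]]
wrist_force: [-0.8, 0.6, 6.8]
opening: 0.506
grip_force: 61.9
```

Run:
```python
from plan import *
s=observe();print(s["opening"],s["grip_force"],s["wrist_force"])
plan([(.622,-.01,.10,.25),(.4922,.2047,.14,-.248)],0,step=34)
```

```text
0.5063089697764231 61.93426251411438 [-0.77914753  0.64012774  6.83928259]
[[3.5, -0.8, -28.3, 0, 0, 0.044, 0], [3.6, -0.9, -28.3, 0, 0, 0.044, 0], [3.4, -1.1, -28.2, 0, 0, 0.044, 0], [30.0, -9.1, -5.0, 0, 0, 0.062, 0], [29.4, -10.9, -5.0, 0, 0, 0.062, 0], [28.7, -12.7, -5.0, 0, 0, 0.063, 0], [27.8, -14.5, -5.0, 0, 0, 0.062, 0], [26.8, -16.3, -5.0, 0, 0, 0.062, 0], [25.8, -17.8, -5.0, 0, 0, 0.062, 0], [24.7, -19.4, -5.0, 0, 0, 0.063, 0], [23.4, -20.9, -5.0, 0, 0, 0.062, 0]]
11 rows; t 10.2333 tcp [ 0.6281 -0.019   0.0152] tilt [ 0.0038 -0.0007] q [-0.24  0.26 -0.13  1.18  0.    0.95]
```

>>> play_rows(
  motion=[
    [3.5, -0.8, -28.3, 0, 0, 0.044, 0],
    [3.6, -0.9, -28.3, 0, 0, 0.044, 0],
    [3.4, -1.1, -28.2, 0, 0, 0.044, 0],
    [30.0, -9.1, -5.0, 0, 0, 0.062, 0],
    [29.4, -10.9, -5.0, 0, 0, 0.062, 0],
    [28.7, -12.7, -5.0, 0, 0, 0.063, 0],
    [27.8, -14.5, -5.0, 0, 0, 0.062, 0],
    [26.8, -16.3, -5.0, 0, 0, 0.062, 0],
    [25.8, -17.8, -5.0, 0, 0, 0.062, 0],
    [24.7, -19.4, -5.0, 0, 0, 0.063, 0],
    [22.0, -20.9, 0, 0, 0, 0.062, 0],
  ],
)

```text
t: 11.15
tcp_pos: [0.4903, 0.2049, 0.1346]
eef_rot: [[0.249, 0.969, 0.003], [0.969, -0.249, 0.0], [0.001, 0.003, -1.0]]
wrist_force: [-0.2, 0.3, 0.2]
opening: 0.511
grip_force: 61.3
```

>>> play_rows(
  motion=[
    [0, 0, 15, 0, 0, 0, 0],
    [0, 0, 20, 0, 0, 0, 0],
    [0, 0, 0, 0, 0, 0, 0],
    [0, 0, 0, 0, 0, 0, 0],
  ],
)

```text
t: 11.48
tcp_pos: [0.4898, 0.2035, 0.0974]
eef_rot: [[0.246, 0.969, -0.001], [0.969, -0.246, -0.0], [-0.0, -0.001, -1.0]]
wrist_force: [0.3, 0.2, 0.7]
opening: 0.504
grip_force: 61.3
```

Run:
```python
from plan import *
from h import *
c=camera("wrist");save(c,"w4.png")
plan([(.4918,.2032,.021,-.248)],0,step=25)
```

```text
[[0.0, 0.3, 19.3, 0, 0, -0.0, 0], [0.0, 0.3, 19.3, 0, 0, -0.0, 0], [0.0, 0.3, 19.4, 0, 0, -0.0, 0], [0.0, 0.4, 19.3, 0, 0, -0.0, 0]]
4 rows; t 11.5333 tcp [0.4906 0.2035 0.0983] tilt [ 0.0006 -0.    ] q [ 0.15 -0.09 -0.34  1.32 -0.    1.97]
```

View pics/w4.png

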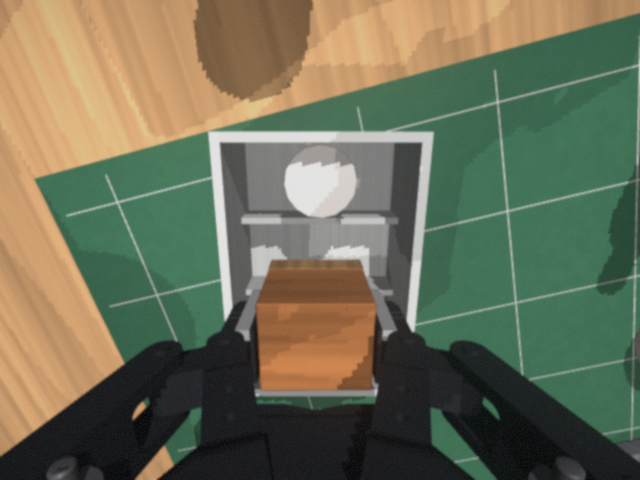

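>>> play_rows(
  motion=[
    [0, 1, 16, 0, 0, 0, 0],
    [0, 0, 18, 0, 0, 0, 0],
    [0, 0, 16, 0, 0, 0, 0],
    [0, 0, 12, 0, 0, 0, 0],
    [0, 0, 9, 0, 0, 0, 0],
    [0, 0, 4, 0, 0, 0, 0],
    [0, 0, 2, 0, 0, 0, 0],
    [0, 0, 0, 0, 0, 0, 0],
    [0, 0, 0, 0, 0, 0, 0],
  ],
)

```text
t: 12.28
tcp_pos: [0.4919, 0.2035, 0.0211]
eef_rot: [[0.245, 0.969, 0.001], [0.969, -0.245, 0.0], [0.0, 0.001, -1.0]]
wrist_force: [0.3, 0.4, -0.9]
opening: 0.502
grip_force: 61.5
```

Run:
```python
from h import *
np.set_printoptions(precision=4,suppress=True)
s=observe();print(s["tcp_pos"],s["wrist_force"])
c=camera("wrist");T=np.eye(4);a=-.248
T[:3,:3]=np.array([[.247,.969,0],[.969,-.247,0],[0,0,-1]]);T[:3,3]=[.4902,.2035,.0979];T=T@c["hand_eye"]
X=np.array([np.cos(a),np.sin(a)]);Y=np.array([-np.sin(a),np.cos(a)])
im=cv2.imread("pics/w4.png")[:,:,1].astype(int)
print(im[120:150,320],im[200,205:240],im[200,400:440])
for uv,z in(((210,131.5),.067),((433,131.5),.067),((246,219),.03),((396,219),.03)):
    g=ray(c,uv,z,T)[:2]-[.4922,.2047];print(uv,g@X,g@Y)
```

```text
[0.4919 0.2035 0.0211] [ 0.3216  0.3545 -0.9328]
[112 113 114 113 113 112 113 115 115 115 135 173 208 222 222 223 223 223
 224 223 222 207 172 136 130 141 151 157 157 156] [126 118 123 123 121 123 120 124 149 191 219 226 225 226 226 227 227 223
 206 149 106  93  94  93  93  97  98  94  94  94  97  96  96  95  99] [ 68  68  67  64  67  68  69  68  70  70  67  68  67  64  67  73 105 153
 185 198 202 202 200 203 200 199 183 145 115 104 103 105 106 104 106 102
 104 103 105 101]
(210, 131.5) -0.053370488454389305 0.07800500774667066
(433, 131.5) 0.05525459021979805 0.0778314841233079
(246, 219) -0.046341063305263414 0.026195001222471606
(396, 219) 0.049189887067537706 0.02604928034552224
```

>>> play_rows(
  motion=[
    [0, 0, 1, 0, 0, 0, 0],
    [0, 0, 0, 0, 0, 0, 0.66],
    [0, 0, 0, 0, 0, 0, 0.66],
    [0, 0, 0, 0, 0, 0, 0.66],
    [0, 0, -15, 0, 0, 0, 0.66],
    [0, 0, -30, 0, 0, 0, 0.66],
    [0, 0, -36, 0, 0, 0, 0.66],
    [0, 0, -38, 0, 0, 0, 0.66],
    [0, 0, -38, 0, 0, 0, 0.66],
    [0, 0, -38, 0, 0, 0, 0.66],
    [0, 0, 0, 0, 0, 0, 0.66],
  ],
)

```text
t: 13.25
tcp_pos: [0.494, 0.204, 0.2224]
eef_rot: [[0.245, 0.969, 0.01], [0.969, -0.245, 0.001], [0.004, 0.01, -1.0]]
wrist_force: [0.0, 0.5, 0.8]
opening: 0.664
grip_force: 0.0
```

Run:
```python
from plan import *
plan([(.5036,-.25,.23,.065)],.66,step=38)
```

```text
[[-36.5, 10.1, -0.6, 0, 0, -0.026, 0.66], [-36.7, 9.1, -0.7, 0, 0, -0.026, 0.66], [-37.0, 8.1, -0.6, 0, 0, -0.026, 0.66], [-37.1, 7.2, -0.6, 0, 0, -0.026, 0.66], [-37.3, 6.2, -0.6, 0, 0, -0.026, 0.66], [-37.5, 5.2, -0.7, 0, 0, -0.026, 0.66], [-37.6, 4.3, -0.6, 0, 0, -0.026, 0.66], [-37.7, 3.3, -0.6, 0, 0, -0.027, 0.66], [-37.8, 2.3, -0.7, 0, 0, -0.026, 0.66], [-37.8, 1.3, -0.6, 0, 0, -0.026, 0.66], [-37.8, 0.3, -0.6, 0, 0, -0.026, 0.66], [-37.9, -0.7, -0.7, 0, 0, -0.026, 0.66]]
12 rows; t 13.25 tcp [0.494  0.204  0.2224] tilt [0.0102 0.0015] q [ 0.15 -0.11 -0.13  1.54 -0.    1.97]
```

>>> play_rows(
  motion=[
    [-36.5, 10.1, -0.6, 0, 0, -0.026, 0.66],
    [-36.7, 9.1, -0.7, 0, 0, -0.026, 0.66],
    [-37.0, 8.1, -0.6, 0, 0, -0.026, 0.66],
    [-37.1, 7.2, -0.6, 0, 0, -0.026, 0.66],
    [-37.3, 6.2, -0.6, 0, 0, -0.026, 0.66],
    [-37.5, 5.2, -0.7, 0, 0, -0.026, 0.66],
    [-37.6, 4.3, -0.6, 0, 0, -0.026, 0.66],
    [-37.7, 3.3, -0.6, 0, 0, -0.027, 0.66],
    [-37.8, 2.3, -0.7, 0, 0, -0.026, 0.66],
    [-37.8, 1.3, -0.6, 0, 0, -0.026, 0.66],
    [-37.8, 0.3, -0.6, 0, 0, -0.026, 0.66],
    [-37.9, -0.7, -0.7, 0, 0, -0.026, 0.66],
  ],
)

```text
t: 14.25
tcp_pos: [0.5004, -0.2524, 0.2217]
eef_rot: [[-0.066, 0.998, -0.0], [0.998, 0.066, 0.0], [0.0, 0.0, -1.0]]
wrist_force: [1.0, 0.5, 0.8]
opening: 0.661
grip_force: 0.0
```

>>> play_rows(
  motion=[
    [0, 0, 0, 0, 0, 0, 0.66],
    [0, 0, 0, 0, 0, 0, 0.66],
  ],
)

```text
t: 14.42
tcp_pos: [0.5003, -0.2522, 0.2211]
eef_rot: [[-0.062, 0.998, -0.001], [0.998, 0.062, 0.001], [0.001, -0.001, -1.0]]
wrist_force: [-0.6, 1.0, 0.2]
opening: 0.657
grip_force: 0.0
```

Run:
```python
from wl import *
from plan import plan
wl([("outer_lid",(.5036,-.2257),[0.065])],"w5.png")
plan([(.5036,-.2257,.12,.065),(.5036,-.2257,.045,.065)],.66,step=36)
```

```text
outer_lid 0.67 border False [ 0.5057 -0.2251  0.0715] 0.102
[[8.0, 1.5, 33.9, 0, 0, -0.0, 0.66], [8.1, 1.5, 33.8, 0, 0, -0.0, 0.66], [8.0, 1.5, 33.9, 0, 0, -0.0, 0.66], [0.0, -0.0, 25.0, 0, 0, -0.0, 0.66], [0.0, -0.0, 25.0, 0, 0, -0.0, 0.66], [0.0, -0.0, 25.0, 0, 0, -0.0, 0.66]]
6 rows; t 14.5167 tcp [ 0.5007 -0.25    0.2216] tilt [-0.0005  0.0007] q [-0.7  -0.02 -0.05  1.54  0.    0.81]
```

View pics/w5.png

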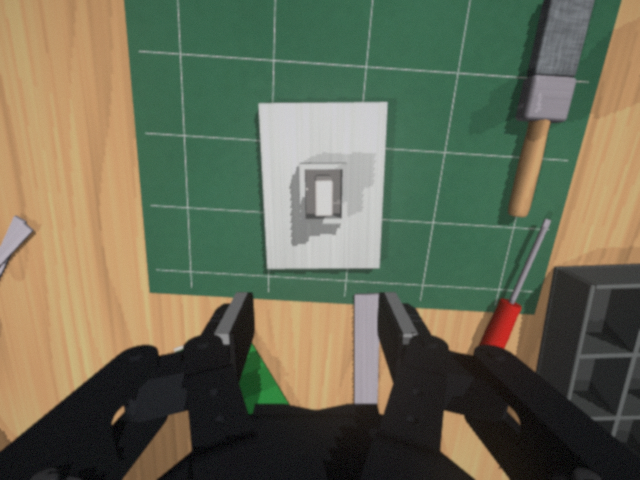

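Run:
```python
from h import *
np.set_printoptions(precision=4,suppress=True)
c=camera("wrist");T=np.eye(4);T[:3,:3]=np.array([[-.064,.998,0],[.998,.064,0],[0,0,-1]]);T[:3,3]=[.5005,-.251,.2213];T=T@c["hand_eye"]
g=[ray(c,u,.015,T)[:2] for u in((259.5,103),(387,102),(380.5,268.5),(267.5,269))];print(np.array(g),np.mean(g,0))
e=(g[1]-g[0]+g[2]-g[3]);f=g[0]-g[3]+g[1]-g[2];print("yaw",np.arctan2(e[1],e[0]),np.arctan2(-f[0],f[1]),np.linalg.norm(e)/2,np.linalg.norm(f)/2)
im=cv2.cvtColor(cv2.imread("pics/w5.png"),cv2.COLOR_BGR2GRAY).astype(int)
print(im[195,308:346]);print(im[170:222,324])
for u in((315,179),(333,179),(333,216),(315,216)): print(ray(c,u,.069,T)[:2])
```

```text
[[ 0.4396 -0.1439]
 [ 0.5616 -0.1351]
 [ 0.5758 -0.3051]
 [ 0.4511 -0.3138]] [ 0.507  -0.2245]
yaw 0.07008745276515634 0.07556232887622576 0.12363826563981815 0.1704387481673597
[118 117 121 121 119 117 127 156 183 203 206 208 206 207 205 208 208 206
 210 206 210 204 204 191 161 131 120 118 118 119 115 111  92 108 146 168
 176 177]
[132 121 118 115 103 103 119 130 132 145 166 193 203 209 209 210 209 207
 205 204 208 210 208 207 208 208 208 208 209 209 209 207 209 208 206 208
 203 207 207 207 207 207 209 207 194 162 121 116 143 174 189 193]
[ 0.4971 -0.2068]
[ 0.5126 -0.2058]
[ 0.5151 -0.2382]
[ 0.4991 -0.2393]
```

>>> play_rows(
  motion=[
    [8.6, 1.3, 34, 0, 0, -0.005, 0.66],
    [8.6, 1.3, 34, 0, 0, -0.003, 0.66],
    [8.6, 1.3, 34, 0, 0, 0, 0.66],
    [0, 0, 26, 0, 0, 0, 0.66],
    [0, 0, 26, 0, 0, 0, 0.66],
    [0, 0, 14, 0, 0, 0, 0.66],
    [0, 0, 0, 0, 0, 0, 0.66],
    [0, 0, 0, 0, 0, 0, 0.66],
  ],
)

```text
t: 15.23
tcp_pos: [0.5028, -0.2232, 0.0538]
eef_rot: [[-0.074, 0.997, -0.001], [0.997, 0.074, 0.001], [0.001, -0.001, -1.0]]
wrist_force: [0.7, -0.4, 0.9]
opening: 0.659
grip_force: 0.0
```

Run:
```python
from plan import *
plan([(.506,-.224,.042,.072)],.66)
```

```text
[[-1.0, 3.2, 11.8, 0, 0, 0.003, 0.66]]
1 rows; t 15.2333 tcp [ 0.5028 -0.2232  0.0538] tilt [-0.0008  0.0006] q [-0.66  0.   -0.33  1.24  0.    0.84]
```

>>> play_rows(
  motion=[
    [-1, 3.2, 11.5, 0, 0, 0.003, 0.66],
    [0, 0, 0, 0, 0, 0, 0.66],
    [0, 0, 0, 0, 0, 0, 0.4],
    [0, 0, 0, 0, 0, 0, 0],
    [0, 0, 0, 0, 0, 0, 0],
    [0, 0, 0, 0, 0, 0, 0],
    [0, 0, 0, 0, 0, 0, 0],
    [0, 0, 0, 0, 0, 0, 0],
    [0, 0, 0, 0, 0, 0, 0],
  ],
)

```text
t: 15.98
tcp_pos: [0.5065, -0.2257, 0.0431]
eef_rot: [[-0.07, 0.998, 0.001], [0.998, 0.07, -0.001], [-0.001, 0.001, -1.0]]
wrist_force: [-1.6, -0.3, 6.5]
opening: 0.173
grip_force: 59.6
```

Run:
```python
from plan import *
s=observe();print(s["opening"],s["grip_force"],s["wrist_force"],s["tcp_pos"])
plan([(.505,-.218,.16,.072),(.491,.1,.22,-.15),(.4929,.2046,.17,-.248)],0,step=33)
```

```text
0.17288283696897952 59.5819365978241 [-1.57120664 -0.2667681   6.47170555] [ 0.50648903 -0.22566031  0.04311216]
[[1.9, -0.2, -29.2, 0, 0, -0.001, 0], [2.0, -0.3, -29.2, 0, 0, -0.0, 0], [1.9, -0.2, -29.3, 0, 0, -0.001, 0], [1.9, -0.2, -29.2, 0, 0, -0.0, 0], [31.8, 0.9, -6.0, 0, 0, 0.022, 0], [31.9, 0.2, -6.0, 0, 0, 0.022, 0], [31.8, -0.6, -6.0, 0, 0, 0.023, 0], [31.8, -1.2, -6.0, 0, 0, 0.022, 0], [31.8, -1.9, -6.0, 0, 0, 0.022, 0], [31.7, -2.7, -6.0, 0, 0, 0.022, 0], [31.7, -3.3, -6.0, 0, 0, 0.022, 0], [31.5, -4.1, -6.0, 0, 0, 0.023, 0]]
[[31.5, -4.7, -6.0, 0, 0, 0.022, 0], [31.4, -5.5, -6.0, 0, 0, 0.022, 0], [25.9, -3.4, 12.5, 0, 0, 0.024, 0], [25.9, -4.1, 12.5, 0, 0, 0.025, 0], [25.7, -4.7, 12.5, 0, 0, 0.024, 0], [25.6, -5.3, 12.5, 0, 0, 0.025, 0]]
18 rows; t 15.9833 tcp [ 0.5065 -0.2257  0.0431] tilt [ 0.0007 -0.0008] q [-0.65  0.02 -0.33  1.22 -0.    0.85]
```

>>> play_rows(
  motion=[
    [0, 0, -8, 0, 0, 0, 0],
    [0, 0, -18, 0, 0, 0, 0],
    [0, 0, -28, 0, 0, 0, 0],
    [0, 0, -30, 0, 0, 0, 0],
    [0, 0, -26, 0, 0, 0, 0],
    [0, 0, -12, 0, 0, 0, 0],
    [0, 0, 0, 0, 0, 0, 0],
    [0, 0, 0, 0, 0, 0, 0],
  ],
)

```text
t: 16.65
tcp_pos: [0.5062, -0.2253, 0.1637]
eef_rot: [[-0.07, 0.998, -0.0], [0.998, 0.07, 0.0], [0.0, -0.0, -1.0]]
wrist_force: [-0.3, 0.3, -4.0]
opening: 0.176
grip_force: 59.1
```

Run:
```python
from h import *
from plan import plan
np.set_printoptions(precision=4,suppress=True)
s=observe();print(s["wrist_force"],s["moment"],s["tcp_pos"])
c=camera("wrist");save(c,"w6.png")
plan([(.491,.1,.18,-.15),(.4929,.2046,.16,-.248)],0,step=31)
```

```text
[-0.3126  0.3291 -3.977 ] [0.0028 0.0749 0.0022] [ 0.5062 -0.2253  0.1637]
[[29.6, 0.7, -1.6, 0, 0, 0.02, 0], [29.5, 0.2, -1.6, 0, 0, 0.02, 0], [29.6, -0.4, -1.6, 0, 0, 0.02, 0], [29.5, -1.1, -1.6, 0, 0, 0.02, 0], [29.5, -1.6, -1.6, 0, 0, 0.02, 0], [29.5, -2.2, -1.6, 0, 0, 0.02, 0], [29.4, -2.8, -1.6, 0, 0, 0.02, 0], [29.4, -3.4, -1.5, 0, 0, 0.02, 0], [29.3, -4.0, -1.6, 0, 0, 0.02, 0], [29.2, -4.5, -1.6, 0, 0, 0.02, 0], [29.1, -5.2, -1.6, 0, 0, 0.02, 0], [25.9, -3.4, 5.0, 0, 0, 0.024, 0]]
[[25.9, -4.1, 5.0, 0, 0, 0.025, 0], [25.7, -4.7, 5.0, 0, 0, 0.024, 0], [25.6, -5.3, 5.0, 0, 0, 0.025, 0]]
15 rows; t 16.7 tcp [ 0.5056 -0.2248  0.1625] tilt [-0.0019  0.0014] q [-0.65 -0.04 -0.17  1.44 -0.    0.85]
```

View pics/w6.png

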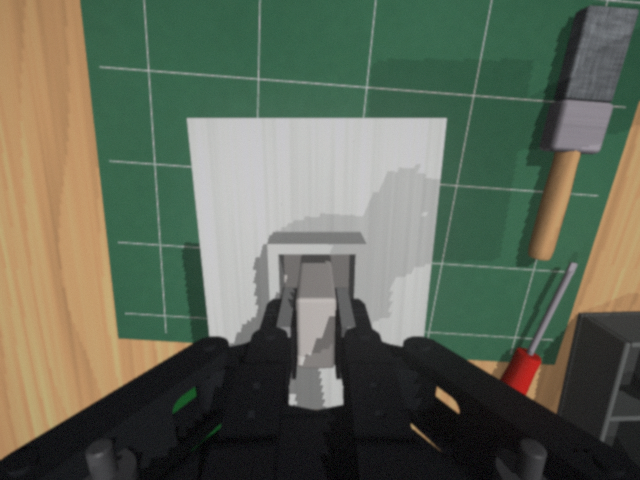

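Run:
```python
from h import *
np.set_printoptions(precision=4,suppress=True)
c=camera("wrist");H=np.array(c["hand_eye"])
im=cv2.cvtColor(cv2.imread("pics/w6.png"),cv2.COLOR_BGR2GRAY).astype(int)
print(im[288:306,310],im[288:306,322]);print(im[352:376,305]);print(im[112:124,320])
for u,z in(((298,297.5),-.0259),((335,297.5),-.0259),((300,365),-.0259),((334,365),-.0259),((188,118),.0281),((446.5,118),.0281)): print(u,ray(c,u,z,H)[:2])
```

```text
[125 125 124 122 123 122 124 126 130 142 158 175 181 182 179 178 176 175] [126 125 124 123 127 127 126 127 129 141 157 175 184 184 181 177 178 175]
[170 168 159 144 141 145 149 139 134 134 133 130 130 127 123 117 119 121
 124 122 120 122 123 120]
[ 89  94  93  94 100 129 170 193 198 199 199 198]
(298, 297.5) [ 0.0185 -0.0067]
(335, 297.5) [0.0185 0.0073]
(300, 365) [-0.0114 -0.0063]
(334, 365) [-0.0114  0.0074]
(188, 118) [ 0.0856 -0.0605]
(446.5, 118) [0.0856 0.062 ]
```

>>> play_rows(
  motion=[
    [12, 0.4, -2, 0, 0, 0.01, 0],
    [24, 0.4, -2, 0, 0, 0.02, 0],
    [31, 0.2, -2, 0, 0, 0.02, 0],
    [31, -0.4, -2, 0, 0, 0.02, 0],
    [31, -1.1, -2, 0, 0, 0.02, 0],
    [31, -1.6, -2, 0, 0, 0.02, 0],
    [31, -2.2, -2, 0, 0, 0.022, 0],
    [31, -2.8, -2, 0, 0, 0.022, 0],
    [31, -3.4, 0, 0, 0, 0.022, 0],
    [31, -4, 0, 0, 0, 0.022, 0],
    [31, -4.5, 0, 0, 0, 0.022, 0],
    [29, -5.2, 0, 0, 0, 0.022, 0],
  ],
)

```text
t: 17.75
tcp_pos: [0.4947, 0.1217, 0.1783]
eef_rot: [[0.172, 0.985, -0.003], [0.985, -0.172, 0.0], [-0.0, -0.003, -1.0]]
wrist_force: [0.7, -0.5, -3.6]
opening: 0.175
grip_force: 59.0
```

Run:
```python
from plan import *
plan([(.4921,.2014,.14,-.248)],0,step=28)
```

```text
[[19.5, -4.1, 9.6, 0, 0, 0.019, 0], [19.4, -4.4, 9.5, 0, 0, 0.019, 0], [19.4, -4.8, 9.6, 0, 0, 0.018, 0], [19.2, -5.1, 9.6, 0, 0, 0.019, 0]]
4 rows; t 17.75 tcp [0.4947 0.1217 0.1783] tilt [-0.0029  0.    ] q [-0.02 -0.17 -0.27  1.48 -0.    1.73]
```

>>> play_rows(
  motion=[
    [19, -4.1, 9.6, 0, 0, 0.019, 0],
    [19, -4.4, 9.6, 0, 0, 0.019, 0],
    [19, -4.8, 9.6, 0, 0, 0.018, 0],
    [16, -4, 9.6, 0, 0, 0.019, 0],
    [0, 0, 0, 0, 0, 0, 0],
    [0, 0, 0, 0, 0, 0, 0],
    [0, 0, 0, 0, 0, 0, 0],
  ],
)

```text
t: 18.33
tcp_pos: [0.4928, 0.1946, 0.1409]
eef_rot: [[0.244, 0.97, -0.002], [0.97, -0.244, -0.001], [-0.001, -0.002, -1.0]]
wrist_force: [0.3, -0.2, -2.8]
opening: 0.174
grip_force: 59.0
```

Run:
```python
from plan import *
plan([(.4921,.2014,.115,-.248)],0,step=28)
R=np.array(observe()["eef_rot"]);print(np.arctan2(R[1,1],R[0,1]))
```

```text
[[6.4, -2.4, 25.9, 0, 0, 0.001, 0]]
1 rows; t 18.3333 tcp [0.4928 0.1946 0.1409] tilt [-0.0019 -0.0006] q [ 0.13 -0.11 -0.28  1.4  -0.    1.95]
-0.24650973103587207
```

>>> play_rows(
  motion=[
    [6.4, -2.4, 8, 0, 0, 0.001, 0],
    [0, 0, 12, 0, 0, 0, 0],
    [0, 0, 4, 0, 0, 0, 0],
    [0, 0, 0, 0, 0, 0, 0],
    [0, 0, 0, 0, 0, 0, 0],
  ],
)

```text
t: 18.75
tcp_pos: [0.4923, 0.2015, 0.1174]
eef_rot: [[0.246, 0.969, -0.001], [0.969, -0.246, -0.0], [-0.001, -0.001, -1.0]]
wrist_force: [0.0, 0.5, -4.0]
opening: 0.175
grip_force: 59.0
```

Run:
```python
from plan import *
plan([(.4921,.2014,.110,-.248)],0,step=28)
c=camera("scene");save(c,"s7.png");im=c["color"][150:300,330:500,::-1];cv2.imwrite("pics/s7.png",cv2.resize(im,None,fx=4,fy=4,interpolation=cv2.INTER_CUBIC)[:600])
```

```text
[[-0.1, -0.2, 7.4, 0, 0, -0.0, 0]]
1 rows; t 18.75 tcp [0.4923 0.2015 0.1174] tilt [-0.001  -0.0003] q [ 0.14 -0.09 -0.31  1.36 -0.    1.96]
```

View pics/s7.png

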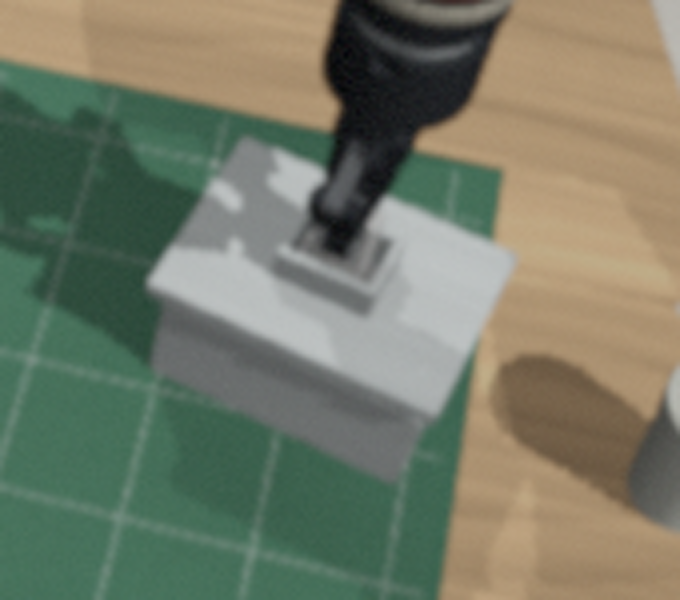

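Lid is level and aligned above the tin (tin front at crop (155–400, 300–480)). Lowering gently while watching the force.

>>> play_rows(
  motion=[
    [0, 0, 3, 0, 0, 0, 0],
    [0, 0, 3, 0, 0, 0, 0],
    [0, 0, 2, 0, 0, 0, 0],
    [0, 0, 2, 0, 0, 0, 0],
    [0, 0, 0, 0, 0, 0, 0],
  ],
)

```text
t: 19.22
tcp_pos: [0.4924, 0.2018, 0.1075]
eef_rot: [[0.245, 0.969, -0.001], [0.969, -0.245, -0.0], [-0.0, -0.001, -1.0]]
wrist_force: [-0.4, 0.0, -4.8]
opening: 0.176
grip_force: 59.1
```

>>> play_rows(
  motion=[
    [0, 0, 2, 0, 0, 0, 0],
    [0, 0, 1, 0, 0, 0, 0],
    [0, 0, 0.6, 0, 0, 0, 0],
    [0, 0, 0, 0, 0, 0, 0],
    [0, 0, 0, 0, 0, 0, 0],
  ],
)

```text
t: 19.63
tcp_pos: [0.4927, 0.2018, 0.1044]
eef_rot: [[0.245, 0.969, 0.0], [0.969, -0.245, -0.0], [-0.0, 0.0, -1.0]]
wrist_force: [0.1, -0.2, -3.9]
opening: 0.174
grip_force: 59.1
```

>>> play_rows(
  motion=[
    [0, 0, 0.6, 0, 0, 0, 0],
    [0, 0, 0.6, 0, 0, 0, 0],
    [0, 0, 0, 0, 0, 0, 0],
    [0, 0, 0, 0, 0, 0, 0],
  ],
)

```text
t: 19.97
tcp_pos: [0.4928, 0.2018, 0.1041]
eef_rot: [[0.245, 0.969, 0.001], [0.969, -0.245, -0.0], [0.0, 0.001, -1.0]]
wrist_force: [-5.1, -1.2, 4.5]
opening: 0.169
grip_force: 60.3
```

>>> play_rows(
  motion=[
    [0, 0, -0.5, 0, 0, 0, 0],
    [0, 0, 0, 0, 0, 0, 0.3],
    [0, 0, 0, 0, 0, 0, 0.6],
    [0, 0, 0, 0, 0, 0, 1],
    [0, 0, 0, 0, 0, 0, 1],
    [0, 0, 0, 0, 0, 0, 1],
    [0, 0, 0, 0, 0, 0, 1],
  ],
)

```text
t: 20.55
tcp_pos: [0.4927, 0.2018, 0.1037]
eef_rot: [[0.245, 0.969, 0.0], [0.969, -0.245, -0.0], [-0.0, 0.0, -1.0]]
wrist_force: [-0.7, -0.2, -0.7]
opening: 0.98
grip_force: 0.0
```

Run:
```python
from plan import *
plan([(.493,.2025,.077,-.248)],1,step=10)
```

```text
[[0.2, 0.0, 8.9, 0, 0, 0.0, 1], [0.3, 0.1, 8.9, 0, 0, 0.0, 1], [0.2, -0.0, 8.9, 0, 0, 0.0, 1]]
3 rows; t 20.55 tcp [0.4927 0.2018 0.1037] tilt [ 0.0001 -0.0001] q [ 0.14 -0.09 -0.33  1.33 -0.    1.96]
```

>>> play_rows(
  motion=[
    [0.3, 0, 9, 0, 0, 0, 1],
    [0.3, 0, 9, 0, 0, 0, 1],
    [0.2, 0, 6, 0, 0, 0, 1],
    [0, 0, 2.5, 0, 0, 0, 1],
    [0, 0, 0, 0, 0, 0, 1],
    [0, 0, 0, 0, 0, 0, 1],
  ],
)

```text
t: 21.05
tcp_pos: [0.4926, 0.2026, 0.0769]
eef_rot: [[0.245, 0.969, -0.001], [0.969, -0.245, -0.0], [-0.0, -0.001, -1.0]]
wrist_force: [0.5, 0.7, 0.2]
opening: 0.999
grip_force: 0.0
```

>>> play_rows(
  motion=[
    [0, 0, 0, 0, 0, 0, 0.7],
    [0, 0, 0, 0, 0, 0, 0.6],
    [0, 0, 0, 0, 0, 0, 0.5],
    [0, 0, 0, 0, 0, 0, 0],
    [0, 0, 0, 0, 0, 0, 0],
    [0, 0, 0, 0, 0, 0, 0],
    [0, 0, 0, 0, 0, 0, 0],
  ],
)

```text
t: 21.63
tcp_pos: [0.4933, 0.2026, 0.0778]
eef_rot: [[0.245, 0.969, 0.001], [0.969, -0.245, 0.0], [0.0, 0.001, -1.0]]
wrist_force: [0.1, -0.1, 5.4]
opening: 0.522
grip_force: 63.3
```

Run:
```python
from h import *
c=camera("wrist");save(c,"w8.png");s=observe();print(s["opening"],s["grip_force"],s["wrist_force"],s["moment"])
```

```text
0.5231244608103447 63.30100178718567 [ 0.20571286 -0.12494132  4.65376436] [-0.11705784  0.11873363  0.01666697]
```

>>> play_rows(
  motion=[
    [0, 0, -2, 0, 0, 0, 0],
    [0, 0, -4, 0, 0, 0, 0],
    [0, 0, -8, 0, 0, 0, 0],
    [0, 0, -12, 0, 0, 0, 0],
    [0, 0, -15, 0, 0, 0, 0],
    [0, 0, -16, 0, 0, 0, 0],
    [0, 0, -16, 0, 0, 0, 0],
    [0, 0, -13, 0, 0, 0, 0],
    [0, 0, -9, 0, 0, 0, 0],
    [0, 0, -5, 0, 0, 0, 0],
    [0, 0, -2, 0, 0, 0, 0],
    [0, 0, 0, 0, 0, 0, 0],
  ],
)

```text
t: 22.68
tcp_pos: [0.4929, 0.2026, 0.1792]
eef_rot: [[0.245, 0.969, -0.0], [0.969, -0.245, -0.0], [-0.0, 0.0, -1.0]]
wrist_force: [-0.0, 0.6, -1.7]
opening: 0.522
grip_force: 62.6
```

Run:
```python
from h import *
s=observe();print(s["opening"],s["grip_force"],s["wrist_force"],s["moment"],s["tcp_pos"],s["qd"])
c=camera("scene");a=c["color"][110:260,310:510,::-1]
cv2.imwrite("pics/f9.png",cv2.resize(a,None,fx=4,fy=4,interpolation=cv2.INTER_CUBIC))
```

```text
0.5219629857232315 62.59279489517212 [-0.02109625  0.55179151 -1.68978296] [-0.01226247 -0.01288034  0.00073549] [0.49289252 0.20258086 0.1792129 ] [-0.0002094   0.00524749 -0.01859955 -0.01044957  0.00071539  0.00012422]
```

View pics/f9.png

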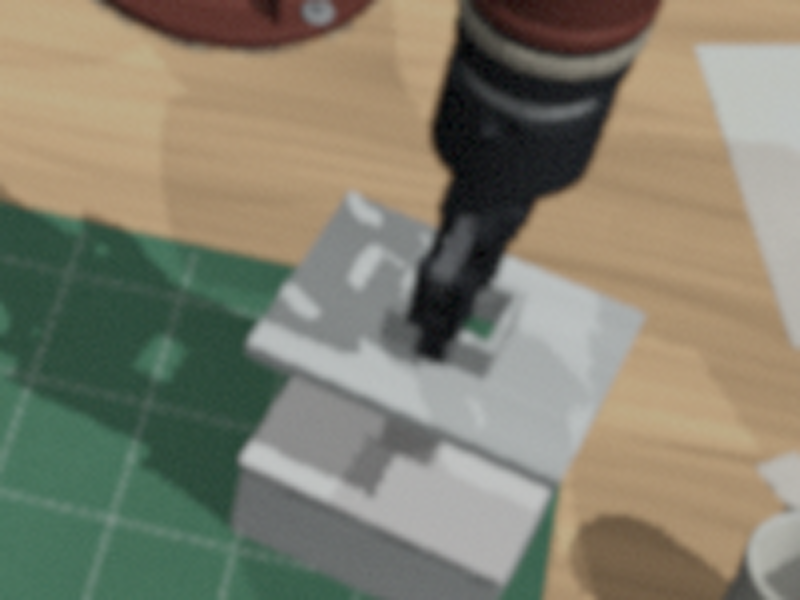

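The final view shows the outer lid held level at about (445, 335). The inner lid sits flush on the tin at about (395, 480). The wrist load of about 2 N matches the outer lid alone.

```bash
python3 -c "
from rig import *
print(hand_in())"
```

```text
the job is handed in; nothing more can be done
None
```

I packed the jar and block upright in the two empty bays, seated the double lid on the tin, then lifted the outer lid off alone; the arm is holding it level about 10 cm above the tin, and I've handed the job in at about 23 s.

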